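Pack the grooming kit into its caddy

TASK

Put the grooming kit away in the caddy on the dresser: stand the wide scoop in the square bay, nest the small scoop upright inside it with its handle pointing the opposite way from the wide one's, lay the round-ended tweezers case flat in the long bay, and stand the orange hair tie holder in the round bay. The steel cup without a handle, the square-cornered tin and the glass tumbler do not belong to the kit: leave them where they are.

Things in the scene. Friction and masses are not known exactly. Their poses are not given: they have to be found in the camera images.
- wide_scoop: Wide stainless steel scoop: open round cup 56 mm across, 30 mm high (wall 2, floor 3 mm) with one flat straight handle 14 mm wide, 4 mm thick, its underside 23 mm above the cup's underside, reaching 68 mm from the cup's axis. Origin: centre of the cup's underside; +x along the handle, z up.
- small_scoop: Small, taller stainless steel scoop: open round cup 36 mm across, 48 mm high (wall 2 mm) with one flat handle 12 mm wide, 4 mm thick, its underside 41 mm up, its end 70 mm from the cup's axis. Origin: level with the underside, at the middle of the scoop's length, so the cup's axis is at x = -26 mm; +x along the handle, z up. Nested, it has 8 mm to spare and stands 21 mm above the wide rim.
- tweezers_case: Closed stainless steel tweezers case, lying flat: slim bar 100 mm long, 24 mm wide, 22 mm high with fully rounded (half-round) ends. Origin: centre of the underside; x along its length, z up.
- tie_holder: Orange silicone hair tie holder standing upright: round foot 40 mm across and 8 mm high, round post 24 mm across above it from 11 mm up, 46 mm high in all. Origin: centre of the underside; z up. It stays upright.
- plain_cup: Look-alike that stays: a stainless steel cup like the wide scoop's (56 mm across, 30 mm high) but with no handle. Origin: centre of the underside, z up.
- square_tin: Look-alike that stays: a closed stainless steel tin with square corners, shorter and broader than the tweezers case: 70 mm (x) by 36 mm (y), 22 mm high. Origin: centre of the underside.
- tumbler: Bystander that stays: empty clear glass tumbler, 58 mm across at the foot, 68 mm at the rim, 95 mm high. Origin: centre of the underside, z up.
- square_bay: White square bay fixed in a low wooden caddy (290 x 150 mm, mid dresser; three bays in a row along its length, 90 mm apart, in any order): 82 mm square outside, 76 mm inside. Origin: centre of its underside, 6 mm above the dresser top; inner floor 3 mm, rim 14 mm above the origin. x along the row of bays, z up.
- long_bay: White long narrow bay, fixed in the same caddy: 130 x 52 mm outside, 124 x 46 mm inside. Origin: centre of its underside, 6 mm above the dresser top; inner floor 3 mm and rim 14 mm above the origin. x along its length, which lies across the row of bays; z up.
- round_bay: White round bay, fixed in the same caddy: 66 mm across outside, 60 mm inside. Origin: centre of its underside, 6 mm above the dresser top; inner floor 3 mm and rim 14 mm above the origin. z up.
Things that resemble listed ones, but are neither listed nor needed, are in the scene too. What is shaped like the tweezers_case but brown or green is not meant.

How it is judged (in metres and radians):
At the end, for the whole second after the job is handed in: Wide scoop in square bay (16 mm), small one in its cup (10 mm), handles opposite within 0.65 rad; case flat in long bay (16 mm along, 15 across); holder in round bay (13 mm); all on their floors, upright within 0.15 rad, at rest; cup, tin, tumbler moved under 20 mm (horizontal distance between wide_scoop and square_bay below 0.016 m and z of wide_scoop in the frame of square_bay between 0 and 0.007 m and x of wide_scoop in the frame of small_scoop between -0.036 and -0.016 m and y of wide_scoop in the frame of small_scoop between -0.01 and 0.01 m and z of small_scoop in the frame of wide_scoop between 0.001 and 0.007 m and x of small_scoop in the frame of wide_scoop below 0 m and angle between the x axis of small_scoop and the x axis of wide_scoop, either way round below 0.65 rad and x of tweezers_case in the frame of long_bay between -0.016 and 0.016 m and y of tweezers_case in the frame of long_bay between -0.015 and 0.015 m and z of tweezers_case in the frame of long_bay between 0 and 0.007 m and horizontal distance between tie_holder and round_bay below 0.013 m and z of tie_holder in the frame of round_bay between 0 and 0.007 m and angle between each of wide_scoop, small_scoop, tweezers_case, tie_holder's own z axis and vertical below 0.15 rad and linear speed of each of wide_scoop, small_scoop, tweezers_case, tie_holder below 0.02 m/s and distance of each of plain_cup, square_tin, tumbler from where it was at the start of the episode below 0.02 m); the robot touches nothing.
It fails at once if the plain cup, square tin or tumbler is pushed more than 20 mm from its place (distance of any of plain_cup, square_tin, tumbler from where it was at the start of the episode above 0.02 m).
It also fails if it takes over 104 s, if anything falls off the work surface, if the arm or the gripper's body presses on something with over 40 N, if the wrist force passes 120 N, or if a joint passes its speed limit or range.

ROBOT

A 7-joint arm with a two-finger parallel gripper is mounted at the origin on the work surface. World frame = base frame: x ahead of the robot, y to its left, z up, the work surface at z = 0. Lengths are in m, angles in degrees, forces in N, time in s.
With the tool pointing down it reaches from about 0.4 to 0.9 m from the base axis. Payload 5.5 kg.
Tool frame: the origin (TCP) lies at the very end of the fingers, on their centre line; the grasp point (between the pads) lies hold_point_z behind it (hold_point_z is the distance from the TCP to the grasp point, in m); z points along the fingers, y is the line along which they close (so a half turn about z gives the same grasp; the last joint's range is limited). The gripper opens to 92 mm and grips with 3 to 60 N. Pads are 19 mm wide; open, the fingers measure 130 mm over their backs; the gripper's body (75 mm by 190 mm) begins 47 mm behind the grasp point.
Start: joints at [-58.774, 28.699, -24.465, 88.831, 12.651, 65.22, -12.049], TCP at [0.181, 0.624, 0.227] pointing down, gripper open.
Joint ranges: [-164.97, 164.97], [-17.58, 116.51], [-87.97, 89.64], [11.32, 138.91], [-80.73, 260.73], [10.89, 115.49], [-147.41, 147.41]. Speed limits (degrees/s): [147.25, 147.25, 180, 180, 180, 180, 180].

INTERFACE

Orientations are given as [roll, pitch, yaw] about the fixed x, y, z axes, in that order (R = Rz(yaw) Ry(pitch) Rx(roll)).
In Python, from rig import get_state, read_camera, camera_info, sign_off, hold_point_z gives the robot as it stands.
- The arm moves only by the tool drive_tool, never from a script. Its argument "deltas" is text: rows parted by semicolons, each of 7 numbers parted by spaces: the shift along the tool's x, y, z in m, then the turn, a rotation vector about the tool's x, y, z in rad, then the finger opening in m, from 0 to 0.0918. In form: tx ty tz ax ay az grip; .... A call has exactly 10 rows; each row shifts and turns the commanded pose from where the row before left it, along the tool's axes as they then stand; what a row does not reach is not made up. A row lasts 1/8 s, in which the tool goes at most 62.5 mm and 10.7 degrees, less where a joint would pass 70% of its speed; a pose out of reach is approached as far as the arm can. A call with a gripper value outside its range is refused whole. The fingers move at their own pace and stop on an object; "squeeze" is the grip in N (left out, the last holds). Time passes only in rows, so rows that do not move let the fingers close, or fill a call up. It gives the time, the measured TCP pose, the force, the opening and the grip force at its end, in the units of the state.
- get_state(): the state, without advancing time (a new reading comes with each control period).
- read_camera(name): name is "scene" or "top" or "wrist"; returns the picture (400x640x3 uint8, red, green, blue); there is no depth.
- camera_info(name): a dict with "vfov" (degrees; the focal length in pixels is half the picture's height over the tangent of half this angle, whatever the lens; pixels are square), "cx", "cy" (the principal point, pixels), "rvec" (rotation vector, rad) and "tvec" (3), from world to camera coordinates, as OpenCV has them; the wrist camera has in their place "hand_eye" (4x4, takes a point from camera to tool coordinates, whose origin is the TCP and whose axes are the flange's). Camera axes: x right, y down, z forward; pixel columns grow to the right and rows downward; lengths in m; the calibration is good to about 2 mm. A picture is of the moment at which its call begins: read the wrist's pose just before it. camera_info takes no time and is no camera call.
- sign_off(): hands the job in; it is judged then, once.
The state is a dict: "clock": time; "joint_pos": joint angles; "joint_velocities": joint speeds; "joint_torque": joint torques, N m; "tool_pos": TCP position; "orientation": TCP orientation; "wrist_force": force on the tool from outside, world axes, zero at the start; "wrist_torque": the same for the moment, N m; "finger_gap": finger opening in m; "grasp_force": force on a finger pad.
Only numpy, scipy, OpenCV 4.12 (cv2) and the standard library are available. Lean on these libraries where they do the work, as an engineer would, in place of code of your own. Each camera call takes 0.05 s, during which the arm holds its last target. There are 200 camera calls.

## Working session

There is one attempt and no reset: what is moved stays moved. The work goes in short steps, Python scripts to look and compute and a tool call to move; the robot and the scene stay as the last step left them, time stands still between calls to the robot, and variables do not carry over. Pictures are saved under pics/ and viewed, at most 14 in all, crops included, and the job is handed in when it is done.

Besides the shell and the picture viewer there is one more tool, called as name(argument=value, ...) on one line, values as JSON. drive_tool: Moves the arm, as the interface text tells. Its arguments: {"type":"object","properties":{"deltas":{"type":"string"},"squeeze":{"type":"number"}},"required":["deltas"]}

```bash
ls; mkdir -p pics; python3 - <<'E'
from rig import *
import cv2
print(get_state(), hold_point_z)
for n in ("scene","top","wrist"):
    print(n,camera_info(n))
    cv2.imwrite(f"pics/{n}0.png",read_camera(n)[:,:,::-1])
E
```

```text
pics
{'clock': 0.0, 'joint_pos': array([-58.77598338,  28.75308645, -24.45371601,  88.89200939,
        12.65065833,  65.21911048, -12.05045172]), 'joint_velocities': array([ 0.06509414, -0.04956001, -0.02317584, -0.0228215 ,  0.15678827,
       -0.042064  , -0.01210528]), 'joint_torque': array([ 2.62714357e-04, -5.66595912e+01, -5.81570327e+00, -2.79112118e+01,
       -6.86169136e-02,  3.09878611e-02,  1.84056526e-04]), 'tool_pos': array([0.18057249, 0.62368343, 0.22568292]), 'orientation': array([-1.79889291e+02, -4.09597833e-03,  1.63858546e+02]), 'wrist_force': array([-0.04770927, -0.03031589,  0.54520115]), 'wrist_torque': array([-0.00354965, -0.07185507, -0.00400245]), 'grasp_force': 0.0, 'finger_gap': 0.09185536359474639} 0.0188
scene {'vfov': 48.88122587421959, 'cx': 328.259892434764, 'cy': 200.41301509895055, 'rvec': array([ 1.38487009,  2.12123675, -0.94858385]), 'tvec': array([ 0.15996449, -0.27301027,  1.53879468])}
top {'vfov': 46.00969951636748, 'cx': 318.03566730853703, 'cy': 199.0595645392829, 'rvec': array([ 2.1199106 , -2.18017606,  0.09536802]), 'tvec': array([0.07433805, 0.48837649, 1.26371738])}
wrist {'vfov': 63.84150918664403, 'cx': 319.03121669784093, 'cy': 204.6733447735548, 'hand_eye': array([[-1.32291759e-04, -9.56379425e-01, -2.92127331e-01,
         8.01402015e-02],
       [ 9.99999406e-01, -4.42507308e-04,  9.95843842e-04,
         1.36146494e-03],
       [-1.08167304e-03, -2.92127026e-01,  9.56378916e-01,
        -1.58547340e-01],
       [ 0.00000000e+00,  0.00000000e+00,  0.00000000e+00,
         1.00000000e+00]])}
```

View pics/top0.png

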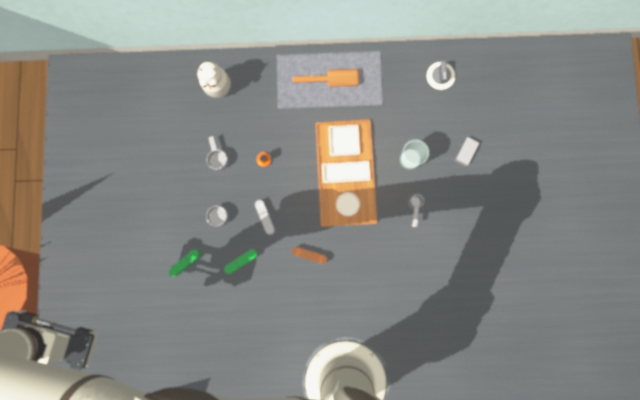

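View pics/scene0.png

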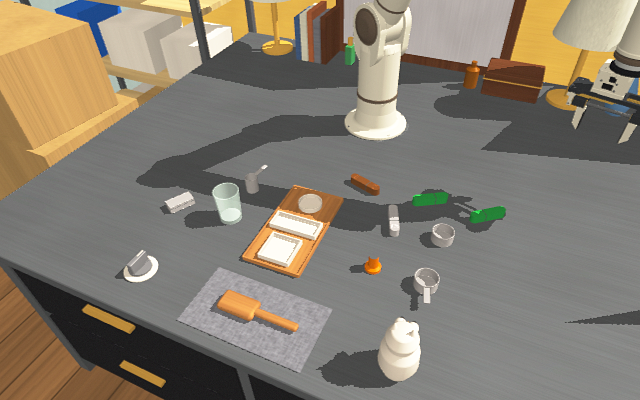

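Top view: the wide scoop is at (217,158) with its handle toward (213,140). The handle-less plain cup at (217,215) stays. The silver round-ended case is at (264,216); the green and brown ones and the square tin at (468,151) are not meant. The tie holder is at (264,158) and the small scoop at (417,202). The bays are square (344,140), long (347,172) and round (348,204). I'll confirm this in an enlarged crop.

```bash
cat > h.py <<'E'
import numpy as np, cv2
from rig import *
from scipy.spatial.transform import Rotation as Rn
def cam(n, st=None):
    c=camera_info(n); f=200/np.tan(np.radians(c['vfov'])/2)
    if n=='wrist':
        T=np.eye(4); T[:3,:3]=Rn.from_euler('xyz',st['orientation'],degrees=True).as_matrix(); T[:3,3]=st['tool_pos']
        M=T@c['hand_eye']; R=M[:3,:3]; o=M[:3,3]
    else:
        R=cv2.Rodrigues(c['rvec'])[0].T; o=-R@c['tvec']
    return f,c['cx'],c['cy'],R,o
def ray(C,uv,z):
    f,cx,cy,R,o=C; uv=np.atleast_2d(uv).astype(float)
    d=np.c_[(uv-[cx,cy])/f,np.ones(len(uv))]@R.T
    return (o+d*((z-o[2])/d[:,2:]))[:,:2]
def proj(C,p):
    f,cx,cy,R,o=C; q=(np.atleast_2d(p)-o)@R; return q[:,:2]/q[:,2:]*f+[cx,cy]
E
python3 - <<'E'
from h import *
C=cam('top')
for n,uv,z in [('wide',(217,158),.03),('widehandle',(213,140),.027),('plain',(217,215),.03),('case',(264,216),.022),('tie',(264,158),.046),('sq',(344,140),.02),('long',(347,172),.02),('round',(348,204),.02),('small',(417,202),.048),('smallh',(415,224),.045),('tumb',(414,155),.095),('tin',(468,151),.022)]:
    print(n,ray(C,uv,z).round(3))
im=cv2.imread('pics/top0.png')[110:270,160:480]
cv2.imwrite('pics/c1.png',cv2.resize(im,None,fx=2.5,fy=2.5,interpolation=cv2.INTER_CUBIC))
E
```

```text
wide [[0.614 0.339]]
widehandle [[0.666 0.351]]
plain [[0.454 0.339]]
case [[0.448 0.211]]
tie [[0.606 0.205]]
sq [[ 0.655 -0.016]]
long [[ 0.565 -0.022]]
round [[ 0.475 -0.021]]
small [[ 0.472 -0.205]]
smallh [[ 0.414 -0.198]]
tumb [[ 0.591 -0.195]]
tin [[ 0.613 -0.358]]
```

View pics/c1.png

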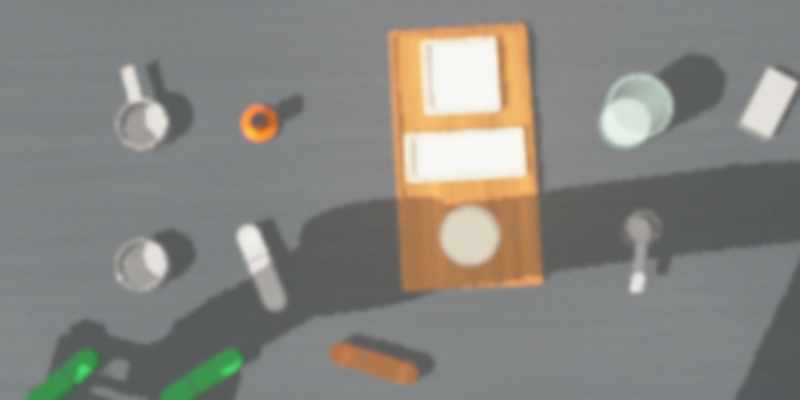

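```bash
cat > plan.py <<'E'
# usage: plan.py grip x,y,z,yaw,n ... ; prints tool-frame rows starting at the measured pose
import sys
from h import *
s=get_state(); p=s['tool_pos'].copy(); R=Rn.from_euler('xyz',s['orientation'],degrees=True); g=sys.argv[1]
for w in sys.argv[2:]:
    x,y,z,yaw,n=map(float,w.split(',')); n=int(n); t=np.array([x,y,z]); Rt=Rn.from_euler('xyz',[180,0,yaw],degrees=True)
    for k in range(n,0,-1):
        d=R.inv().apply((t-p)/k).round(3); a=((R.inv()*Rt).as_rotvec()/k).round(3)
        print(*[f'{v:g}' for v in np.r_[d,a]+0.],g,end='; ')
        p=p+R.apply(d); R=R*Rn.from_rotvec(a)
    print()
E
python3 plan.py 0.09 0.5,0.25,0.3,180,10
python3 - <<'E'
from h import *
C=cam('top'); im=cv2.imread('pics/top0.png')
hsv=cv2.cvtColor(im,cv2.COLOR_BGR2HSV)
def blobs(m,z,roi,amin=30):
    k=np.zeros_like(m); x0,y0,x1,y1=roi; k[y0:y1,x0:x1]=m[y0:y1,x0:x1]
    for c in cv2.findContours(k,cv2.RETR_EXTERNAL,cv2.CHAIN_APPROX_NONE)[0]:
        if cv2.contourArea(c)<amin: continue
        b=cv2.boxPoints(cv2.minAreaRect(c)); w=ray(C,b,z)
        e=[np.linalg.norm(w[1]-w[0]),np.linalg.norm(w[2]-w[1])]; d=(w[1]-w[0]) if e[0]>e[1] else (w[2]-w[1])
        print(w.mean(0).round(4),np.round(e,3),'ang',np.degrees(np.arctan2(d[1],d[0])).round(1), b.mean(0).round(1))
print('bays'); blobs(cv2.inRange(hsv,(0,0,120),(179,70,255)),.02,(318,120,375,226),200)
print('case'); blobs(cv2.inRange(hsv,(0,0,105),(179,60,255)),.018,(245,190,280,240))
print('tie'); blobs(cv2.inRange(hsv,(3,150,120),(20,255,255)),.03,(250,140,280,175))
E
```

```text
-0.041 -0.027 -0.007 0 0 -0.028 0.09; -0.04 -0.028 -0.007 0 0 -0.028 0.09; -0.04 -0.029 -0.007 0 0 -0.028 0.09; -0.039 -0.03 -0.008 0 0 -0.028 0.09; -0.038 -0.032 -0.007 0 0 -0.028 0.09; -0.037 -0.033 -0.008 0 0 -0.028 0.09; -0.036 -0.033 -0.007 0 0 -0.028 0.09; -0.035 -0.035 -0.008 0 0 -0.029 0.09; -0.034 -0.035 -0.007 -0.001 0 -0.028 0.09; -0.032 -0.037 -0.008 0 0 -0.029 0.09; 
bays
[ 0.4767 -0.02  ] [0.063 0.064] ang 177.9 [347.5 203.5]
[ 0.5658 -0.0175] [0.133 0.056] ang -88.6 [345.5 171.6]
[ 0.6555 -0.0154] [0.085 0.086] ang -179.0 [343.7 140.1]
case
[0.4604 0.217 ] [0.095 0.122] ang 179.0 [262. 212.]
tie
[0.6066 0.2091] [0.036 0.034] ang -91.9 [263.5 159. ]
```

drive_tool(deltas="-0.041 -0.027 -0.007 0 0 -0.028 0.09; -0.04 -0.028 -0.007 0 0 -0.028 0.09; -0.04 -0.029 -0.007 0 0 -0.028 0.09; -0.039 -0.03 -0.008 0 0 -0.028 0.09; -0.038 -0.032 -0.007 0 0 -0.028 0.09; -0.037 -0.033 -0.008 0 0 -0.028 0.09; -0.036 -0.033 -0.007 0 0 -0.028 0.09; -0.035 -0.035 -0.008 0 0 -0.029 0.09; -0.034 -0.035 -0.007 0 0 -0.028 0.09; -0.032 -0.037 -0.008 0 0 -0.029 0.09")

```text
clock: 1.4
tool_pos: [0.5006, 0.2488, 0.3007]
orientation: [-180.0, -0.0, -179.9]
wrist_force: [0.5, -0.1, -0.6]
finger_gap: 0.0899
grasp_force: 0.0
```

```bash
python3 - <<'E'
from h import *
import pickle
s=get_state(); im=read_camera('wrist')[:,:,::-1]; cv2.imwrite('pics/w1.png',im); pickle.dump(s,open('w1.pkl','wb'))
print(s['tool_pos'],s['orientation'])
s2=get_state(); print(s2['tool_pos'],s2['clock'])
E
```

```text
[0.50060109 0.2488334  0.30072387] [-1.79995823e+02 -2.04821369e-02 -1.79926599e+02]
[0.50624562 0.24131176 0.30163784] 1.45
```

View pics/w1.png

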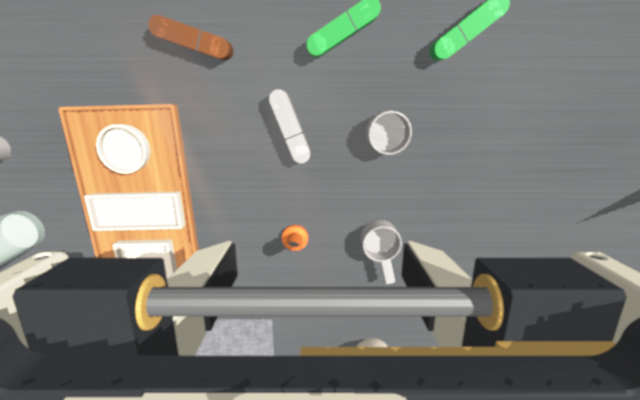

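Wrist view (upside down relative to top): silver case from (279,96) to (302,157), wide scoop rim at (382,242) with handle end at (389,281), plain cup at (390,132), and tie holder at (295,238).

```bash
python3 - <<'E'
from h import *
import pickle
s=pickle.load(open('w1.pkl','rb')); C=cam('wrist',s); im=cv2.imread('pics/w1.png'); hsv=cv2.cvtColor(im,cv2.COLOR_BGR2HSV)
def blob(m,roi,z):
    k=np.zeros_like(m); x0,y0,x1,y1=roi; k[y0:y1,x0:x1]=m[y0:y1,x0:x1]
    c=max(cv2.findContours(k,cv2.RETR_EXTERNAL,cv2.CHAIN_APPROX_NONE)[0],key=cv2.contourArea)
    w=ray(C,c[:,0],z).astype(np.float32); r=cv2.minAreaRect(w*1000); b=cv2.boxPoints(r)
    d=max((b[1]-b[0],b[2]-b[1]),key=np.linalg.norm); print(np.round(r[0],1),np.round(r[1],1),np.degrees(np.arctan2(d[1],d[0])).round(1))
br=cv2.inRange(hsv,(0,0,125),(179,50,255))
blob(br,(262,82,318,170),.022)
blob(cv2.inRange(hsv,(0,0,150),(179,60,255)),(80,110,162,185),.02)
blob(cv2.inRange(hsv,(0,0,150),(179,60,255)),(80,186,190,235),.02)
blob(cv2.inRange(hsv,(3,150,120),(20,255,255)),(275,215,315,260),.03)
g=cv2.GaussianBlur(cv2.cvtColor(im,cv2.COLOR_BGR2GRAY),(5,5),1)
for roi in ((355,215,412,268),(360,103,418,160)):
    x0,y0,x1,y1=roi
    h=cv2.HoughCircles(g[y0:y1,x0:x1],cv2.HOUGH_GRADIENT,1,30,param1=100,param2=12,minRadius=16,maxRadius=26)
    for q in h[0][:2]: print('circle',q+[x0,y0,0],ray(C,q[:2]+[x0,y0],.03).round(4), 2*q[2]*(C[4][2]-.03)/C[0])
print('hand',ray(C,[(389,281),(382,242)],.027).round(4))
E
python3 plan.py 0.09 0.448,0.212,0.1,111,10;python3 plan.py 0.09 0.448,0.212,0.1,-69,10; python3 -c "
from rig import *;print(get_state()['tool_pos'],get_state()['joint_pos'])"
```

```text
[447.  210.2] [ 75.7 112.3] -0.0
[476.3 -15.6] [66.  72.1] -89.9
[565.2 -13.7] [ 55.8 136.8] -88.6
[601.  215.5] [37.3 36.2] 0.0
circle [379.5        244.5         17.39999962] [[0.6125 0.3389]] 0.04653352655568001
circle [389.5        131.5         19.89999962] [[0.4519 0.3429]] 0.05321937821887828
hand [[0.6741 0.3573]
 [0.6099 0.3429]]
0.006 -0.003 0.02 0 0.001 0.12 0.09; 0.005 -0.004 0.02 0 0.001 0.12 0.09; 0.005 -0.004 0.02 0 0 0.12 0.09; 0.005 -0.005 0.02 0 0.001 0.12 0.09; 0.004 -0.005 0.02 0 0.001 0.12 0.09; 0.003 -0.006 0.02 0 0 0.119 0.09; 0.002 -0.006 0.02 0 0.001 0.12 0.09; 0.002 -0.006 0.021 -0.001 0 0.119 0.09; 0.001 -0.006 0.02 0 0.001 0.12 0.09; 0 -0.007 0.021 -0.001 0 0.119 0.09; 
0.006 -0.003 0.02 -0.001 0 -0.194 0.09; 0.006 -0.002 0.02 -0.001 0 -0.194 0.09; 0.007 0 0.02 -0.001 0 -0.195 0.09; 0.006 0.001 0.02 0 0 -0.194 0.09; 0.006 0.002 0.02 -0.001 0 -0.195 0.09; 0.006 0.003 0.02 0 0 -0.194 0.09; 0.005 0.004 0.02 -0.001 0 -0.195 0.09; 0.004 0.005 0.021 0 0 -0.194 0.09; 0.003 0.006 0.02 -0.001 0 -0.195 0.09; 0.002 0.007 0.021 0 0 -0.194 0.09; 
[0.50624562 0.24131176 0.30163784] [-14.63779873  14.67731578 -16.61718736  97.0730628    4.77804724
  68.8277449   57.14394922]
```

```bash
python3 - <<'E'
from h import *
import pickle
C=cam('wrist',pickle.load(open('w1.pkl','rb')))
w=ray(C,[(279,98),(300,154)],.022); print(w, w.mean(0), np.linalg.norm(w[1]-w[0]), np.degrees(np.arctan2(*(w[1]-w[0])[::-1])))
T=cam('top'); w=ray(T,[(259.2,203),(270,230)],.022); print(w, w.mean(0), np.degrees(np.arctan2(*(w[0]-w[1])[::-1])))
E
python3 plan.py 0.06 0.448,0.211,0.06,-159.4,7 0.448,0.211,0.06,-159.4,3
```

```text
[[0.41031883 0.19901284]
 [0.48251074 0.22499208]] [0.44641478 0.21200246] 0.07672413458062106 19.791958888778375
[[0.48491691 0.2237941 ]
 [0.40948465 0.19494662]] [0.44720078 0.20937036] 20.928299947586765
0.008 -0.004 0.035 -0.001 0 -0.052 0.06; 0.009 -0.004 0.034 -0.001 0.001 -0.052 0.06; 0.009 -0.003 0.035 0 0 -0.052 0.06; 0.009 -0.003 0.034 -0.001 0.001 -0.053 0.06; 0.009 -0.003 0.035 0 0 -0.052 0.06; 0.009 -0.002 0.034 -0.001 0.001 -0.053 0.06; 0.009 -0.002 0.035 0 0 -0.052 0.06; 
0 0 0 0 0 0 0.06; 0 0 0 0 0 0 0.06; 0 0 0 0 0 0 0.06;
```

drive_tool(deltas="0.008 -0.004 0.035 0 0 -0.052 0.06; 0.009 -0.004 0.034 0 0 -0.052 0.06; 0.009 -0.003 0.035 0 0 -0.052 0.06; 0.009 -0.003 0.034 0 0 -0.053 0.06; 0.009 -0.003 0.035 0 0 -0.052 0.06; 0.009 -0.002 0.034 0 0 -0.053 0.06; 0.009 -0.002 0.035 0 0 -0.052 0.06; 0 0 0 0 0 0 0.06; 0 0 0 0 0 0 0.06; 0 0 0 0 0 0 0.06")

```text
clock: 2.7
tool_pos: [0.4434, 0.2207, 0.0603]
orientation: [180.0, 0.2, -159.1]
wrist_force: [0.6, -1.4, -0.3]
finger_gap: 0.0598
grasp_force: 0.0
```

```bash
python3 plan.py 0.06 0.447,0.2107,0.0135,-159.4,3; python3 -c "
from rig import *;s=get_state();print(s['tool_pos'],s['orientation'],s['joint_velocities'])"
```

```text
0 -0.004 0.016 0 0.001 0.002 0.06; 0 -0.003 0.015 0 0.001 0.002 0.06; 0 -0.004 0.016 0 0.001 0.002 0.06; 
[0.4433953  0.22068115 0.06029895] [ 179.98240777    0.18956095 -159.05370479] [ 0.0587244  -0.11441827  0.17370363  0.3563777   0.11244605 -0.18949908
  0.09279252]
```

drive_tool(deltas="0 -0.004 0.016 0 0 0 0.06; 0 -0.003 0.015 0 0 0 0.06; 0 -0.004 0.016 0 0 0 0.06; 0 0 0 0 0 0 0.06; 0 0 0 0 0 0 0.0; 0 0 0 0 0 0 0.0; 0 0 0 0 0 0 0.0; 0 0 0 0 0 0 0.0; 0 0 0 0 0 0 0.0; 0 0 0 0 0 0 0.0", squeeze=20)

```text
clock: 3.95
tool_pos: [0.4459, 0.2096, 0.012]
orientation: [180.0, 0.0, -159.0]
wrist_force: [-0.6, -0.3, 3.6]
finger_gap: 0.0235
grasp_force: 20.0
```

```bash
python3 plan.py 0 0.447,0.211,0.075,-159.4,2 0.565,-0.0165,0.075,91.4,12 0.565,-0.0165,0.05,91.4,2 0.565,-0.0165,0.05,91.4,4; 
```

```text
-0.001 0 -0.031 0 0 0.003 0; -0.001 0.001 -0.032 0 0.001 0.004 0; 
-0.003 -0.021 0 0 0 0.159 0; -0.006 -0.021 0 0 0 0.159 0; -0.009 -0.019 0 0 0 0.159 0; -0.012 -0.018 0 0 0 0.159 0; -0.015 -0.016 0 0 0 0.159 0; -0.017 -0.013 0 0 0 0.159 0; -0.019 -0.01 0 0 0 0.159 0; -0.02 -0.007 0 0 0 0.159 0; -0.021 -0.004 0 0 0 0.158 0; -0.021 -0.001 0 0 0 0.159 0; -0.021 0.003 0 0 0 0.158 0; -0.02 0.006 0 0 0 0.159 0; 
0 0 0.013 0 0 0 0; 0 0 0.012 0 0 0 0; 
0 0 0 0 0 0 0; 0 0 0 0 0 0 0; 0 0 0 0 0 0 0; 0 0 0 0 0 0 0;
```

drive_tool(deltas="0 0 -0.031 0 0 0 0; 0 0 -0.032 0 0 0 0; -0.003 -0.021 0 0 0 0.159 0; -0.006 -0.021 0 0 0 0.159 0; -0.009 -0.019 0 0 0 0.159 0; -0.012 -0.018 0 0 0 0.159 0; -0.015 -0.016 0 0 0 0.159 0; -0.017 -0.013 0 0 0 0.159 0; -0.019 -0.01 0 0 0 0.159 0; -0.02 -0.007 0 0 0 0.159 0")

```text
clock: 5.2
tool_pos: [0.5264, 0.0573, 0.0744]
orientation: [-180.0, -0.0, 127.8]
wrist_force: [0.2, -0.1, -1.0]
finger_gap: 0.0238
grasp_force: 20.0
```

drive_tool(deltas="-0.021 -0.004 0 0 0 0.158 0; -0.021 -0.001 0 0 0 0.159 0; -0.021 0.003 0 0 0 0.158 0; -0.02 0.006 0 0 0 0.159 0; 0 0 0.013 0 0 0 0; 0 0 0.012 0 0 0 0; 0 0 0 0 0 0 0; 0 0 0 0 0 0 0; 0 0 0 0 0 0 0; 0 0 0 0 0 0 0")

```text
clock: 6.45
tool_pos: [0.5656, -0.017, 0.0501]
orientation: [180.0, -0.0, 91.8]
wrist_force: [-1.0, -0.7, -0.1]
finger_gap: 0.0238
grasp_force: 20.0
```

```bash
python3 plan.py 0 0.565,-0.0165,0.0225,91.4,3; python3 - <<'E'
from h import *
import pickle
s=get_state(); print(s['tool_pos'],s['orientation'],s['finger_gap'])
im=read_camera('wrist')[:,:,::-1]; cv2.imwrite('pics/w2.png',im); pickle.dump(s,open('w2.pkl','wb'))
E
```

```text
0 0 0.009 0 0 0.002 0; 0 0 0.009 0 0 0.002 0; 0.001 -0.001 0.01 0.001 0 0.003 0; 
[ 0.56559872 -0.01698927  0.05011306] [ 1.79956925e+02 -6.13284325e-03  9.17971170e+01] 0.02382258593041504
```

View pics/w2.png

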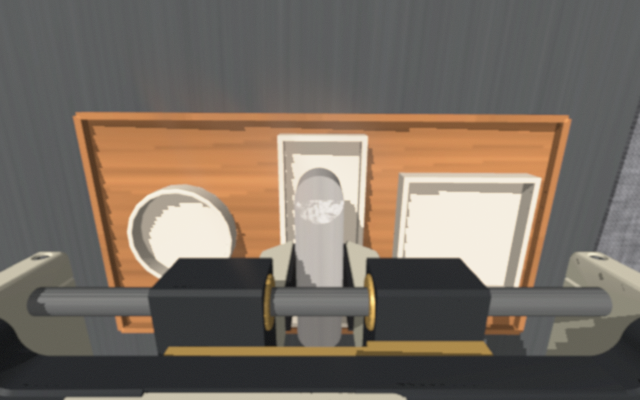

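The case is held over the long bay: rim columns 278–367, case centred at column 320. I'll check the bay centres from this steady view.

```bash
python3 - <<'E'
from h import *
import pickle
C=cam('wrist',pickle.load(open('w2.pkl','rb')))
w=ray(C,[(278,136),(367,135)],.02); print('long far edge',w,'centre y',w[:,1].mean()-.065,w[:,0].mean())
w=ray(C,[(398,174),(540,175)],.02); print('sq far edge',w,'c',w[:,1].mean()-.041,w[:,0].mean())
w=ray(C,[(127,233),(238,233),(182,185)],.02); print('round',w)
E
```

```text
long far edge [[0.53957396 0.04703715]
 [0.59083684 0.04920357]] centre y -0.016879640037347918 0.5652054003125513
sq far edge [[0.61104263 0.02699289]
 [0.69592873 0.02903374]] c -0.012986688849304581 0.6534856812753861
round [[ 0.44394202 -0.01607297]
 [ 0.51397268 -0.01389125]
 [ 0.48153813  0.01621089]]
```

drive_tool(deltas="0 0 0.009 0 0 0.002 0; 0 0 0.009 0 0 0.002 0; 0 0 0.0095 0 0 0.003 0; 0 0 0 0 0 0 0; 0 0 0 0 0 0 0; 0 0 0 0 0 0 0.05; 0 0 0 0 0 0 0.05; 0 0 0 0 0 0 0.05; 0 0 -0.03 0 0 0 0.05; 0 0 -0.04 0 0 0 0.05")

```text
clock: 7.75
tool_pos: [0.5642, -0.0171, 0.092]
orientation: [-179.8, 0.0, 91.4]
wrist_force: [1.3, 0.3, -0.8]
finger_gap: 0.0503
grasp_force: 0.0
```

```bash
python3 plan.py 0.06 0.604,0.19,0.12,90,8 0.604,0.19,0.12,90,2
```

```text
0.026 0.006 -0.004 0 0 0.003 0.06; 0.026 0.005 -0.003 0 0 0.003 0.06; 0.026 0.005 -0.004 0 0 0.003 0.06; 0.026 0.005 -0.003 -0.001 0 0.003 0.06; 0.026 0.006 -0.004 0 0 0.003 0.06; 0.025 0.005 -0.003 -0.001 0 0.003 0.06; 0.026 0.005 -0.004 0 0 0.003 0.06; 0.026 0.006 -0.003 -0.001 0 0.003 0.06; 
0 0 0 0 0 0 0.06; 0 0 0 0 0 0 0.06;
```

drive_tool(deltas="0.021 0.005 -0.004 0 0 0 0.06; 0.021 0.005 -0.003 0 0 0 0.06; 0.021 0.005 -0.004 0 0 0 0.06; 0.021 0.005 -0.003 0 0 0 0.06; 0.021 0.005 -0.004 0 0 0 0.06; 0.021 0.005 -0.003 0 0 0 0.06; 0.021 0.005 -0.004 0 0 0 0.06; 0.021 0.005 -0.003 0 0 0 0.06; 0 0 0 0 0 0 0.06; 0 0 0 0 0 0 0.06")

```text
clock: 9.0
tool_pos: [0.601, 0.1509, 0.1199]
orientation: [-180.0, 0.1, 91.4]
wrist_force: [0.1, -0.4, -0.0]
finger_gap: 0.06
grasp_force: 0.0
```

```bash
python3 - <<'E'
from h import *
import pickle
s=get_state(); print(s['tool_pos'],s['orientation'],s['finger_gap'])
im=read_camera('wrist')[:,:,::-1].copy(); cv2.imwrite('pics/w3.png',im); pickle.dump(s,open('w3.pkl','wb'))
t=read_camera('top')[:,:,::-1]; cv2.imwrite('pics/t3.png',t)
c=cv2.resize(t[110:235,250:390],None,fx=2.8,fy=2.8,interpolation=cv2.INTER_CUBIC)
cv2.imwrite('pics/v3.png',np.hstack([c,cv2.resize(im,(400,350*1))]))
hsv=cv2.cvtColor(im,cv2.COLOR_BGR2HSV); m=cv2.inRange(hsv,(3,150,110),(20,255,255))
for q in cv2.findContours(m,cv2.RETR_EXTERNAL,cv2.CHAIN_APPROX_NONE)[0]:
    if cv2.contourArea(q)>200: print(cv2.boundingRect(q),cv2.contourArea(q))
E
```

```text
[0.60102119 0.15087393 0.11991083] [-1.79963836e+02  5.81593400e-02  9.13507566e+01] 0.05998986391135577
(12, 210, 39, 44) 973.0
(312, 110, 47, 44) 1403.0
```

View pics/v3.png

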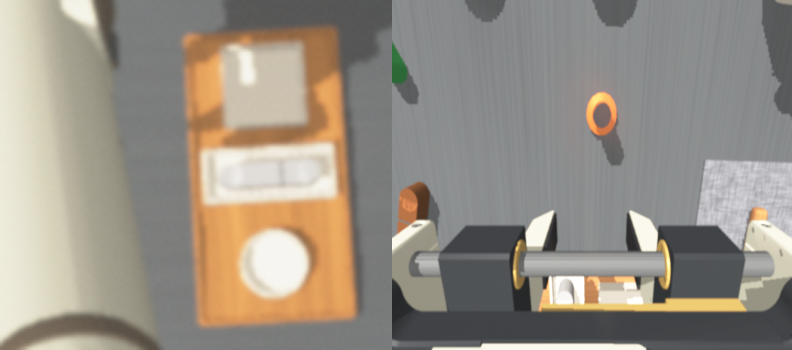

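The case lies in the long bay. The tie holder is at (335,132) in the wrist view.

```bash
python3 - <<'E'
from h import *
import pickle
C=cam('wrist',pickle.load(open('w3.pkl','rb'))); print('cam',C[4])
for z in (0.008,.03,.046): print(z,ray(C,[(335.5,132),(312,132),(359,132),(335.5,110),(335.5,154)],z).round(4).tolist())
T=cam('top'); print(T[4]); print([ray(T,(263.5,159),z).round(4).tolist() for z in (.008,.03,.046)])
E
```

```text
cam [0.59893531 0.231947   0.27837499]
0.008 [[0.6126, 0.2121], [0.5933, 0.2116], [0.632, 0.2125], [0.612, 0.2295], [0.6133, 0.194]]
0.03 [[0.6115, 0.2137], [0.5938, 0.2133], [0.6293, 0.2141], [0.6109, 0.2297], [0.6122, 0.1971]]
0.046 [[0.6107, 0.2149], [0.5941, 0.2145], [0.6273, 0.2153], [0.6101, 0.2298], [0.6113, 0.1994]]
[0.34222353 0.02936884 1.31264614]
[[[0.6111, 0.2122]], [[0.6066, 0.2091]], [[0.6033, 0.2069]]]
```

```bash
python3 plan.py 0.06 0.612,0.212,0.1,91.4,3 0.612,0.212,0.02,91.4,3 
```

```text
0.021 0.004 0.007 0 0 -0.001 0.06; 0.02 0.004 0.006 0 0 -0.001 0.06; 0.021 0.004 0.007 -0.001 0.001 0 0.06; 
0 0 0.027 0 0 0 0.06; 0 0 0.026 0 0 0 0.06; 0 0 0.027 0 0 0 0.06;
```

drive_tool(deltas="0.021 0.004 0.007 0 0 0 0.06; 0.02 0.004 0.006 0 0 0 0.06; 0.021 0.004 0.007 0 0 0 0.06; 0 0 0.027 0 0 0 0.06; 0 0 0.026 0 0 0 0.06; 0 0 0.027 0 0 0 0.06; 0 0 0 0 0 0 0.06; 0 0 0 0 0 0 0.06; 0 0 0 0 0 0 0; 0 0 0 0 0 0 0", squeeze=12)

```text
clock: 10.35
tool_pos: [0.6125, 0.2145, 0.0214]
orientation: [179.9, -0.0, 91.4]
wrist_force: [0.4, -0.5, -0.2]
finger_gap: 0.0445
grasp_force: 0.0
```

drive_tool(deltas="0 0 0 0 0 0 0; 0 0 0 0 0 0 0; 0 0 -0.03 0 0 0 0; 0 0 -0.03 0 0 0 0; 0 0 0 0 0 0 0; 0 0 0 0 0 0 0; 0 0 0 0 0 0 0; 0 0 0 0 0 0 0; 0 0 0 0 0 0 0; 0 0 0 0 0 0 0")

```text
clock: 11.6
tool_pos: [0.6116, 0.214, 0.0799]
orientation: [-180.0, 0.0, 91.4]
wrist_force: [0.2, -0.9, -1.1]
finger_gap: 0.0236
grasp_force: 12.0
```

```bash
python3 plan.py 0 0.476,-0.0185,0.08,91.4,7 0.476,-0.0185,0.04,91.4,3
```

```text
-0.033 -0.02 0 0 0 0 0; -0.033 -0.02 0 0 0 0 0; -0.033 -0.02 0 0 0 0 0; -0.033 -0.02 0 0 0 0 0; -0.032 -0.02 0 0 0 0 0; -0.033 -0.021 0 0 0 0 0; -0.032 -0.02 0 0 0 0 0; 
0 0 0.013 0 0 0 0; 0 0 0.014 0 0 0 0; 0 0 0.013 0 0 0 0;
```

drive_tool(deltas="-0.033 -0.02 0 0 0 0 0; -0.033 -0.02 0 0 0 0 0; -0.033 -0.02 0 0 0 0 0; -0.033 -0.02 0 0 0 0 0; -0.032 -0.02 0 0 0 0 0; -0.033 -0.021 0 0 0 0 0; -0.031 -0.02 0 0 0 0 0; 0 0 0.013 0 0 0 0; 0 0 0.014 0 0 0 0; 0 0 0.013 0 0 0 0")

```text
clock: 12.85
tool_pos: [0.4767, -0.016, 0.0392]
orientation: [180.0, -0.0, 91.5]
wrist_force: [-0.2, 1.8, -0.6]
finger_gap: 0.0237
grasp_force: 12.0
```

drive_tool(deltas="0 0 0 0 0 0 0; 0 0 0 0 0 0 0; 0 0 0.005 0 0 0 0; 0 0 0.004 0 0 0 0; 0 0 0 0 0 0 0; 0 0 0 0 0 0 0; 0 0 0 0 0 0 0; 0 0 0 0 0 0 0; 0 0 0 0 0 0 0; 0 0 0 0 0 0 0")

```text
clock: 14.1
tool_pos: [0.4763, -0.0173, 0.0312]
orientation: [180.0, -0.0, 91.4]
wrist_force: [-0.1, 0.5, 0.3]
finger_gap: 0.0235
grasp_force: 12.0
```

drive_tool(deltas="0 0 0.0015 0 0 0 0; 0 0 0 0 0 0 0; 0 0 0 0 0 0 0.045; 0 0 0 0 0 0 0.045; 0 0 0 0 0 0 0.045; 0 0 0 0 0 0 0.045; 0 0 -0.03 0 0 0 0.045; 0 0 -0.03 0 0 0 0.06; 0 0 -0.03 0 0 0 0.09; 0 0 0 0 0 0 0.09")

```text
clock: 15.35
tool_pos: [0.4782, -0.0172, 0.1218]
orientation: [179.7, -0.0, 91.4]
wrist_force: [0.5, -0.1, -0.1]
finger_gap: 0.0704
grasp_force: 0.0
```

```bash
python3 plan.py 0.09 0.613,0.34,0.1,12.7,10; python3 - <<'E'
from h import *
t=read_camera('scene')[:,:,::-1]
cv2.imwrite('pics/s4.png',cv2.resize(t[160:300,160:400],None,fx=3,fy=3,interpolation=cv2.INTER_CUBIC))
E
```

```text
0.035 0.014 0.002 0 0 0.137 0.09; 0.037 0.009 0.002 0 0 0.137 0.09; 0.038 0.004 0.002 0 -0.001 0.137 0.09; 0.038 -0.001 0.002 0 0 0.137 0.09; 0.038 -0.006 0.002 0.001 -0.001 0.138 0.09; 0.037 -0.011 0.002 0 0 0.137 0.09; 0.035 -0.016 0.003 0.001 -0.001 0.138 0.09; 0.032 -0.021 0.002 0 0 0.137 0.09; 0.029 -0.025 0.003 0.001 -0.001 0.138 0.09; 0.025 -0.029 0.002 0 0 0.137 0.09;
```

View pics/s4.png

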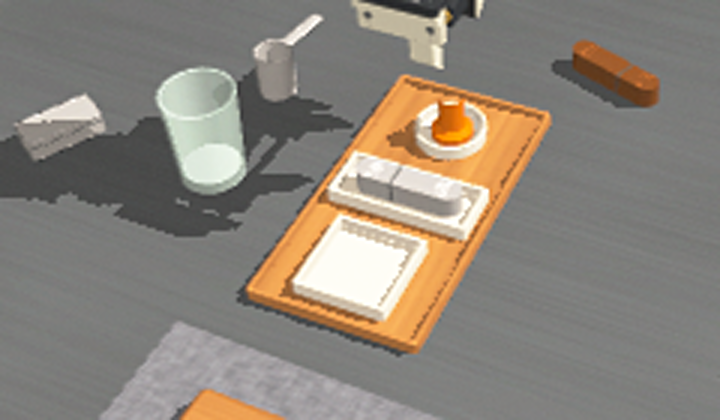

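The holder stands in the round bay at crop (452,122), and the case is flat in the long bay. Next is the wide scoop.

drive_tool(deltas="0.035 0.014 0.002 0 0 0.137 0.09; 0.037 0.009 0.002 0 0 0.137 0.09; 0.038 0.004 0.002 0 0 0.137 0.09; 0.038 -0.001 0.002 0 0 0.137 0.09; 0.038 -0.006 0.002 0 0 0.138 0.09; 0.037 -0.011 0.002 0 0 0.137 0.09; 0.035 -0.016 0.003 0 0 0.138 0.09; 0.032 -0.021 0.002 0 0 0.137 0.09; 0.029 -0.025 0.003 0 0 0.138 0.09; 0.025 -0.029 0.002 0 0 0.137 0.09")

```text
clock: 16.65
tool_pos: [0.6105, 0.341, 0.0953]
orientation: [179.9, 0.2, 12.4]
wrist_force: [0.3, 0.1, 0.1]
finger_gap: 0.0898
grasp_force: 0.0
```

drive_tool(deltas="0 0 0 0 0 0 0.0915; 0 0 0 0 0 0 0.0915; 0 0 0 0 0 0 0.0915; 0 0 0 0 0 0 0.0915; 0 0 0 0 0 0 0.0915; 0 0 0 0 0 0 0.0915; 0 0 0 0 0 0 0.0915; 0 0 0 0 0 0 0.0915; 0 0 0 0 0 0 0.0915; 0 0 0 0 0 0 0.0915")

```text
clock: 17.9
tool_pos: [0.6112, 0.3406, 0.0977]
orientation: [-180.0, 0.0, 12.7]
wrist_force: [0.1, -0.8, -0.1]
finger_gap: 0.0914
grasp_force: 0.0
```

```bash
python3 - <<'E'
from h import *
s=get_state(); print(s['tool_pos'],s['orientation'],s['finger_gap'],s['joint_pos'].round())
im=read_camera('wrist')[:,:,::-1].copy(); C=cam('wrist',s)
for u,v in proj(C,[[.613,.340,.03],[.613+.066*np.cos(.222),.34+.066*np.sin(.222),.027]]): cv2.circle(im,(int(u),int(v)),3,(0,0,255),-1); print(u,v)
cv2.imwrite('pics/w5.png',im)
E
python3 plan.py 0.0915 0.613,0.34,0.0155,12.7,5
```

```text
[0.61115054 0.34056602 0.09768064] [-1.79998903e+02  4.68328033e-03  1.27085508e+01] 0.09141601823234068 [-47.  41.  24.  88. -19.  55. -95.]
322.82124118477554 215.42918809226578
323.0769530547261 123.94929669803686
0 0 0.016 0 0 0 0.0915; 0 0 0.017 0 0 0 0.0915; 0.001 0 0.016 0 0 0 0.0915; 0 0 0.017 0 0 0 0.0915; 0.001 0.001 0.016 0 0 0 0.0915;
```

View pics/w5.png

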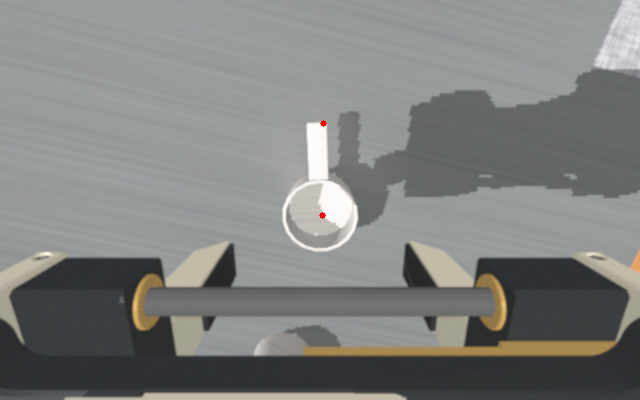

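Wide scoop centred at (320,215), handle tip at (316,124), matching the predicted dots.

drive_tool(deltas="0 0 0.016 0 0 0 0.0915; 0 0 0.017 0 0 0 0.0915; 0.001 0 0.016 0 0 0 0.0915; 0 0 0.017 0 0 0 0.0915; 0.001 0 0.016 0 0 0 0.0915; 0 0 0 0 0 0 0.0915; 0 0 0 0 0 0 0; 0 0 0 0 0 0 0; 0 0 0 0 0 0 0; 0 0 0 0 0 0 0", squeeze=20)

```text
clock: 19.2
tool_pos: [0.6133, 0.3411, 0.0162]
orientation: [-180.0, -0.0, 12.7]
wrist_force: [-0.9, 0.9, 2.4]
finger_gap: 0.056
grasp_force: 19.8
```

drive_tool(deltas="0 0 0 0 0 0 0; 0 0 -0.02 0 0 0 0; 0 0 -0.025 0 0 0 0; 0 0 -0.025 0 0 0 0; 0 0 0 0 0 0 0; 0 0 0 0 0 0 0; 0 0 0 0 0 0 0; 0 0 0 0 0 0 0; 0 0 0 0 0 0 0; 0 0 0 0 0 0 0")

```text
clock: 20.45
tool_pos: [0.6131, 0.3409, 0.0854]
orientation: [180.0, 0.0, 12.7]
wrist_force: [0.4, -0.4, -1.3]
finger_gap: 0.0563
grasp_force: 20.0
```

```bash
python3 plan.py 0 0.655,-0.0145,0.085,0,9 0.655,-0.0145,0.085,0,1 0.655,-0.0145,0.035,0,4
```

```text
-0.004 0.04 0 0 0 0.025 0; -0.003 0.04 0 0 0 0.025 0; -0.002 0.04 0 0 0 0.025 0; -0.001 0.04 0 0 0 0.024 0; 0 0.039 0 0 0 0.025 0; 0.001 0.04 0 0 0 0.024 0; 0.001 0.039 0 0 0 0.025 0; 0.003 0.04 0 0 0 0.024 0; 0.003 0.039 0.001 0 0 0.025 0; 
0 0 0 0 0 0 0; 
0 0 0.012 0 0 0 0; 0 0 0.013 0 0 0 0; 0 0 0.012 0 0 0 0; 0 0 0.013 0 0 0 0;
```

drive_tool(deltas="-0.004 0.04 0 0 0 0.025 0; -0.003 0.04 0 0 0 0.025 0; -0.002 0.04 0 0 0 0.025 0; -0.001 0.04 0 0 0 0.024 0; 0 0.039 0 0 0 0.025 0; 0.001 0.04 0 0 0 0.024 0; 0.001 0.039 0 0 0 0.025 0; 0.003 0.04 0 0 0 0.024 0; 0.003 0.039 0 0 0 0.025 0; 0 0 0 0 0 0 0")

```text
clock: 21.7
tool_pos: [0.6552, -0.0204, 0.0863]
orientation: [179.8, -0.1, -0.4]
wrist_force: [0.2, 0.3, -1.5]
finger_gap: 0.0555
grasp_force: 20.0
```

drive_tool(deltas="0 0 0 0 0 0 0; 0 0 0.012 0 0 0 0; 0 0 0.013 0 0 0 0; 0 0 0.012 0 0 0 0; 0 0 0.013 0 0 0 0; 0 0 0 0 0 0 0; 0 0 0 0 0 0 0; 0 0 0 0 0 0 0; 0 0 0 0 0 0 0; 0 0 0 0 0 0 0")

```text
clock: 22.95
tool_pos: [0.6553, -0.0141, 0.036]
orientation: [-180.0, -0.0, -0.0]
wrist_force: [-0.5, 0.2, -1.3]
finger_gap: 0.0561
grasp_force: 20.0
```

drive_tool(deltas="0 0 0.005 0 0 0 0; 0 0 0.006 0 0 0 0; 0 0 0 0 0 0 0; 0 0 0 0 0 0 0; 0 0 0 0 0 0 0.08; 0 0 0 0 0 0 0.08; 0 0 0 0 0 0 0.08; 0 0 0 0 0 0 0.08; 0 0 -0.02 0 0 0 0.08; 0 0 -0.025 0 0 0 0.08")

```text
clock: 24.2
tool_pos: [0.6549, -0.0143, 0.0708]
orientation: [180.0, 0.0, -0.0]
wrist_force: [0.4, 0.8, -0.2]
finger_gap: 0.0802
grasp_force: 0.0
```

drive_tool(deltas="0 0 -0.04 0 0 0 0.08; 0 0 -0.04 0 0 0 0.08; -0.025 0.02 0 0 0 0 0.08; -0.025 0.02 0 0 0 0 0.08; -0.025 0.02 0 0 0 0 0.08; -0.025 0.02 0 0 0 0 0.08; -0.025 0.02 0 0 0 0 0.08; -0.025 0.03 0 0 0 0 0.08; 0 0.03 0 0 0 0 0.08; 0 0.03 0 0 0 0 0.08")

```text
clock: 25.45
tool_pos: [0.5053, -0.2052, 0.1514]
orientation: [-180.0, -0.1, -0.0]
wrist_force: [0.1, 0.1, 0.2]
finger_gap: 0.0803
grasp_force: 0.0
```

drive_tool(deltas="-0.03 0 0 0 0 0 0.08; -0.03 0 0 0 0 0 0.08; 0 0 0 0 0 0 0.08; 0 0 0 0 0 0 0.08; 0 0 0 0 0 0 0.08; 0 0 0 0 0 0 0.08; 0 0 0 0 0 0 0.08; 0 0 0 0 0 0 0.08; 0 0 0 0 0 0 0.08; 0 0 0 0 0 0 0.08")

```text
clock: 26.7
tool_pos: [0.4451, -0.2041, 0.1497]
orientation: [-180.0, 0.0, -0.0]
wrist_force: [-0.2, -0.6, 0.7]
finger_gap: 0.0798
grasp_force: 0.0
```

```bash
python3 - <<'E'
from h import *
import pickle
s=get_state(); print(s['tool_pos'],s['orientation'],s['finger_gap'],s['joint_pos'].round())
im=read_camera('wrist')[:,:,::-1].copy(); C=cam('wrist',s); pickle.dump(s,open('w6.pkl','wb'))
for u,v in proj(C,[[.472,-.205,.048],[.414,-.198,.045],[.655,-.0145,.039]]): cv2.circle(im,(int(u),int(v)),2,(0,0,255),-1); print(u,v)
cv2.imwrite('pics/w6.png',im)
E
```

```text
[ 0.44506603 -0.20410917  0.14967477] [-1.79999310e+02  3.72478919e-03 -1.17379860e-02] 0.079759110084074 [ -8.  19.  35. 117. -14.  48. -55.]
322.3588778122153 172.44511277653072
314.23820382837107 236.3913719364691
43.943193564661556 -94.26377391484391
```

View pics/w6.png

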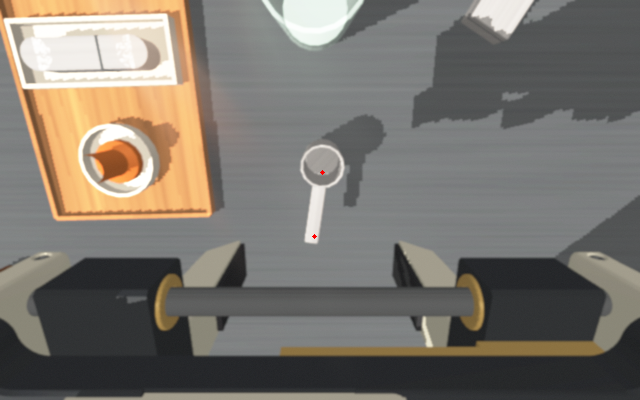

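Small scoop rim at (322,165), handle end at (312,242). The tumbler is clear, ahead of the gripper.

```bash
python3 - <<'E'
from h import *
import pickle
C=cam('wrist',pickle.load(open('w6.pkl','rb')))
w=ray(C,[(322,165)],.048)[0]; h=ray(C,[(312,242)],.045)[0]; d=h-w; print(w,h,np.linalg.norm(d),np.degrees(np.arctan2(d[1],d[0])))
E
python3 plan.py 0.08 0.477,-0.205,0.1,-7,3 0.477,-0.205,0.031,-7,3
```

```text
[ 0.47817173 -0.20469016] [ 0.40861776 -0.19598381] 0.07009675191775357 172.8651639161933
0.011 0 0.017 0 0 0.041 0.08; 0.01 0 0.016 0 0 0.04 0.08; 0.011 0 0.017 0 0 0.041 0.08; 
0 0 0.023 0 0 0 0.08; 0 0 0.023 0 0 0 0.08; 0 0 0.023 0 0 0 0.08;
```

drive_tool(deltas="0.011 0 0.017 0 0 0.041 0.08; 0.01 0 0.016 0 0 0.04 0.08; 0.011 0 0.017 0 0 0.041 0.08; 0 0 0.023 0 0 0 0.08; 0 0 0.023 0 0 0 0.08; 0 0 0.023 0 0 0 0.08; 0 0 0 0 0 0 0.08; 0 0 0 0 0 0 0.08; 0 0 0 0 0 0 0; 0 0 0 0 0 0 0", squeeze=20)

```text
clock: 28.0
tool_pos: [0.4777, -0.2055, 0.0315]
orientation: [180.0, -0.1, -7.0]
wrist_force: [0.9, -0.4, 0.2]
finger_gap: 0.0644
grasp_force: 0.0
```

drive_tool(deltas="0 0 0 0 0 0 0; 0 0 0 0 0 0 0; 0 0 0 0 0 0 0; 0 0 -0.03 0 0 0 0; 0 0 -0.03 0 0 0 0; 0 0 -0.03 0 0 0 0; 0 0 0 0 0 0 0; 0 0 0 0 0 0 0; 0 0 0 0 0 0 0; 0 0 0 0 0 0 0")

```text
clock: 29.25
tool_pos: [0.4763, -0.2052, 0.1198]
orientation: [-180.0, 0.1, -7.0]
wrist_force: [0.2, 0.1, -0.4]
finger_gap: 0.0343
grasp_force: 20.0
```

```bash
python3 - <<'E'
from h import *
s=get_state(); print(s['tool_pos'],s['finger_gap'])
t=read_camera('top')[:,:,::-1]
cv2.imwrite('pics/t7.png',cv2.resize(t[110:235,300:440],None,fx=4,fy=4,interpolation=cv2.INTER_CUBIC))
E
python3 plan.py 0 0.575,-0.08,0.13,-1,5 0.655,-0.0145,0.13,2,5 0.655,-0.0145,0.075,2,5
```

```text
[ 0.47632517 -0.20524405  0.11978474] 0.03427110508430832
0.016 -0.027 -0.002 0 0 -0.021 0; 0.017 -0.027 -0.002 0 0 -0.021 0; 0.018 -0.027 -0.002 0 0.001 -0.021 0; 0.018 -0.026 -0.002 0 0 -0.021 0; 0.019 -0.026 -0.002 0 0.001 -0.021 0; 
0.016 -0.013 0 0 0 -0.01 0; 0.016 -0.013 0 0 0 -0.011 0; 0.016 -0.013 0 0 0 -0.01 0; 0.016 -0.013 0 0 0 -0.011 0; 0.016 -0.013 0 0 0 -0.01 0; 
0 0 0.011 0 0 0 0; 0 0 0.011 0 0 0 0; 0 0 0.011 0 0 0 0; 0 0 0.011 0 0 0 0; 0 0 0.011 0 0 0 0;
```

View pics/t7.png

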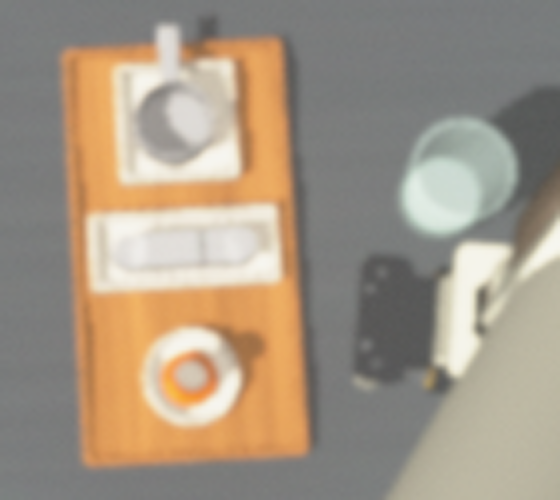

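The wide scoop stands in the square bay (cup at crop (178,122)), handle away from the row. The gap reads 34.3 mm instead of 36, so I'll check the grasp in the wrist view before nesting.

```bash
python3 - <<'E'
from h import *
T=cam('top'); print(ray(T,[(344.5,140.5)],.039))
s=get_state(); im=read_camera('wrist')[:,:,::-1].copy(); C=cam('wrist',s); print(s['tool_pos'],s['finger_gap'])
p=s['tool_pos']; u=proj(C,[p+[.0,0,.017]])[0]; cv2.circle(im,(int(u[0]),int(u[1])),3,(0,0,255),-1); print(u)
cv2.imwrite('pics/w7.png',im)
E
```

```text
[[ 0.64942231 -0.01689579]]
[ 0.47649965 -0.20532485  0.11994963] 0.033812010290526696
[322.35573798 273.36230597]
```

View pics/w7.png

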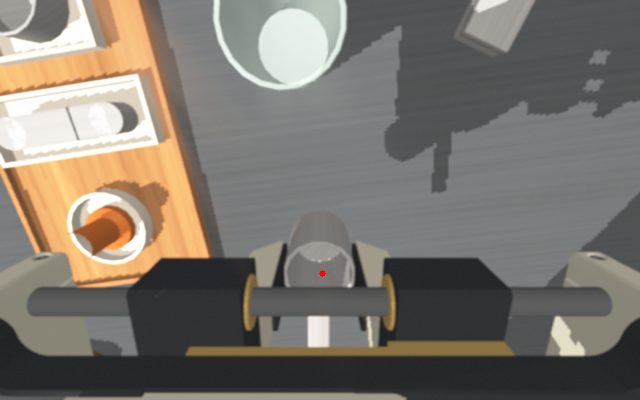

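```bash
python3 - <<'E'
from h import *
s=get_state(); C=cam('wrist',s); p=s['tool_pos']
print(proj(C,[p+[.018,0,.017],p+[.018,0,-.031],p+[-.018,0,.017]]).round(1))
E
python3 plan.py 0 0.5,-0.1,0.14,-1,4 0.6,-0.02,0.14,2,4 0.6,-0.02,0.14,2,2
```

```text
[[317.9 239.9]
 [318.2 209. ]
 [326.6 304.6]]
0.003 -0.027 -0.005 0 0 -0.026 0; 0.003 -0.027 -0.005 0 0 -0.026 0; 0.004 -0.027 -0.005 0 0.001 -0.026 0; 0.004 -0.026 -0.005 0 0 -0.027 0; 
0.025 -0.02 0 0 0 -0.013 0; 0.025 -0.02 0 0 0 -0.013 0; 0.025 -0.02 0 0 0 -0.013 0; 0.026 -0.02 0 0 0 -0.013 0; 
0 0 0 0 0 0 0; 0 0 0 0 0 0 0;
```

The cup is upright in the grip. I'll carry it to where the wide cup is visible.

drive_tool(deltas="0.003 -0.027 -0.005 0 0 -0.026 0; 0.003 -0.027 -0.005 0 0 -0.026 0; 0.004 -0.027 -0.005 0 0 -0.026 0; 0.004 -0.026 -0.005 0 0 -0.027 0; 0.025 -0.02 0 0 0 -0.013 0; 0.025 -0.02 0 0 0 -0.013 0; 0.025 -0.02 0 0 0 -0.013 0; 0.026 -0.02 0 0 0 -0.013 0; 0 0 0 0 0 0 0; 0 0 0 0 0 0 0")

```text
clock: 30.6
tool_pos: [0.5999, -0.0205, 0.1402]
orientation: [180.0, 0.1, 2.0]
wrist_force: [-0.8, -0.3, -0.2]
finger_gap: 0.0341
grasp_force: 20.0
```

drive_tool(deltas="0 0 0 0 0 0 0; 0 0 0 0 0 0 0; 0 0 0 0 0 0 0; 0 0 0 0 0 0 0; 0 0 0 0 0 0 0; 0 0 0 0 0 0 0; 0 0 0 0 0 0 0; 0 0 0 0 0 0 0; 0 0 0 0 0 0 0; 0 0 0 0 0 0 0")

```text
clock: 31.85
tool_pos: [0.6007, -0.0197, 0.1407]
orientation: [-180.0, 0.0, 2.0]
wrist_force: [-0.6, 1.3, -0.6]
finger_gap: 0.0343
grasp_force: 20.0
```

```bash
python3 - <<'E'
from h import *
import pickle
s=get_state(); pickle.dump(s,open('w8.pkl','wb')); im=read_camera('wrist')[:,:,::-1].copy(); C=cam('wrist',s); print(s['tool_pos'],s['orientation'],s['finger_gap'])
a=np.linspace(0,2*np.pi,60); q=np.c_[.655+.028*np.cos(a),-.0145+.028*np.sin(a),.039+0*a]
cv2.polylines(im,[proj(C,q).astype(np.int32)],True,(0,0,255),1)
cv2.imwrite('pics/w8.png',im)
E
```

```text
[ 0.6007186  -0.01967364  0.14068975] [-1.79998133e+02  2.29528723e-03  1.99603751e+00] 0.03431833620607814
```

View pics/w8.png

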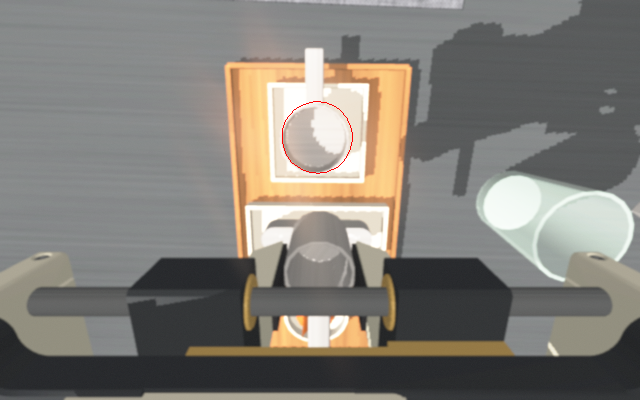

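The wide cup's rim matches the predicted circle at (317,137), so I'll nest the small scoop there.

drive_tool(deltas="0.011 -0.001 0 0 0 0 0; 0.011 -0.001 0 0 0 0 0; 0.011 -0.001 0 0 0 0 0; 0.011 -0.001 0 0 0 0 0; 0.01 0.001 0 0 0 0 0; 0 0 0.018 0 0 0 0; 0 0 0.018 0 0 0 0; 0 0 0.018 0 0 0 0; 0 0 0 0 0 0 0; 0 0 0 0 0 0 0")

```text
clock: 33.15
tool_pos: [0.6546, -0.015, 0.0867]
orientation: [180.0, -0.0, 2.0]
wrist_force: [-0.6, 0.3, -0.9]
finger_gap: 0.0345
grasp_force: 20.0
```

drive_tool(deltas="0 0 0 0 0 0 0; 0 0 0 0 0 0 0; 0 0 0 0 0 0 0; 0 0 0 0 0 0 0; 0 0 0 0 0 0 0; 0 0 0 0 0 0 0; 0 0 0 0 0 0 0; 0 0 0 0 0 0 0; 0 0 0 0 0 0 0; 0 0 0 0 0 0 0")

```text
clock: 34.4
tool_pos: [0.6546, -0.0148, 0.0867]
orientation: [-180.0, 0.0, 2.0]
wrist_force: [0.6, -0.1, -0.9]
finger_gap: 0.0346
grasp_force: 20.0
```

```bash
python3 plan.py 0 0.654,-0.0145,0.047,2,5
```

```text
0 0 0.008 0 0 0 0; 0 0 0.008 0 0 0 0; 0 0 0.008 0 0 0 0; 0 0 0.008 0 0 0 0; -0.001 0 0.008 0 0 0 0;
```

drive_tool(deltas="0 0 0.008 0 0 0 0; 0 0 0.008 0 0 0 0; 0 0 0.008 0 0 0 0; 0 0 0.008 0 0 0 0; 0 0 0.008 0 0 0 0; 0 0 0 0 0 0 0; 0 0 0 0 0 0 0; 0 0 0.002 0 0 0 0; 0 0 0 0 0 0 0; 0 0 0 0 0 0 0")

```text
clock: 35.65
tool_pos: [0.6546, -0.0148, 0.0448]
orientation: [-180.0, -0.0, 2.0]
wrist_force: [0.5, -0.5, -0.7]
finger_gap: 0.0343
grasp_force: 20.0
```

drive_tool(deltas="0 0 0.001 0 0 0 0; 0 0 0 0 0 0 0; 0 0 0 0 0 0 0.045; 0 0 0 0 0 0 0.05; 0 0 0 0 0 0 0.06; 0 0 0 0 0 0 0.06; 0 0 -0.02 0 0 0 0.06; 0 0 -0.03 0 0 0 0.06; 0 0 -0.04 0 0 0 0.06; 0 0 -0.04 0 0 0 0.06")

```text
clock: 36.9
tool_pos: [0.6548, -0.0151, 0.1764]
orientation: [180.0, -0.1, 2.0]
wrist_force: [0.6, 0.1, -0.2]
finger_gap: 0.0601
grasp_force: 0.0
```

drive_tool(deltas="-0.04 0 -0.02 0 0 0 0.06; -0.04 0 -0.02 0 0 0 0.06; -0.04 0 0 0 0 0 0.06; -0.04 0 0 0 0 0 0.06; 0 0 0 0 0 0 0.06; 0 0 0 0 0 0 0.06; 0 0 0 0 0 0 0.06; 0 0 0 0 0 0 0.06; 0 0 0 0 0 0 0.06; 0 0 0 0 0 0 0.06")

```text
clock: 38.15
tool_pos: [0.4947, -0.0205, 0.2135]
orientation: [180.0, 0.0, 2.0]
wrist_force: [-0.4, -0.2, -0.2]
finger_gap: 0.0601
grasp_force: 0.0
```

```bash
python3 - <<'E'
from h import *
s=get_state(); print(s['tool_pos'],s['finger_gap'])
a=read_camera('scene')[:,:,::-1]; b=read_camera('wrist')[:,:,::-1]
A=cv2.resize(a[170:290,220:400],(400,267),interpolation=cv2.INTER_CUBIC); 
cv2.imwrite('pics/f.png',np.vstack([cv2.resize(a[170:290,220:400],(480,320),interpolation=cv2.INTER_CUBIC),cv2.resize(b[:340],(480,255))]))
E
```

```text
[ 0.49472597 -0.02049717  0.21349121] 0.06010855990705965
```

View pics/f.png

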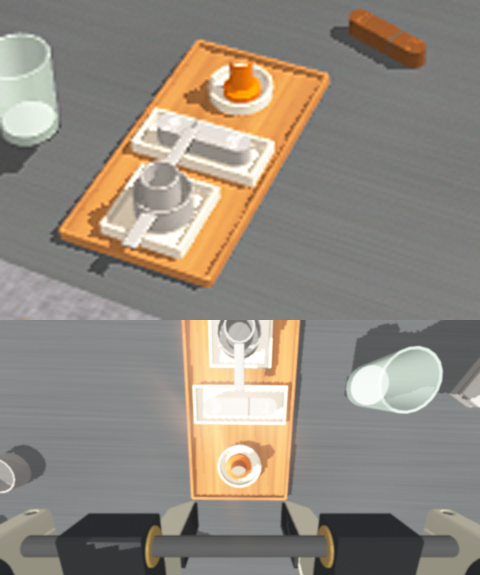

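Everything is in place. The small scoop stands inside the wide one with handles opposite, the case is flat in the long bay, and the holder is centred in the round bay. The tumbler, tin and plain cup weren't touched.

```bash
python3 -c "
from rig import *
print(sign_off())"
```

```text
the job is handed in; nothing more can be done
None
```

The grooming kit is in the caddy as asked and the job was handed in at about 38 s; the final camera views show every piece in its place, though the hand-in returned no verdict.

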